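Switch on the red rocker with the stylus

TASK

Take the yellow stylus out of its stand and, with its tip, switch on the red rocker in the row of four on the grey switch box: press down its raised half, the one with the bar, until the rocker has gone fully over. Keep the gripper itself off the red switch and leave the other three rockers as they are. Then put the stylus back upright in its stand, collar down on the stand's top, and let go.

Things in the scene. Friction and masses are not known exactly. Their poses are not given: they have to be found in the camera images.
- stylus: Yellow stylus, 130 mm long, 60 g, stands upright in its stand. Origin at the tip (lower end), z along the stylus up towards the handle. Black stem, 8 mm in diameter, from 0 to 50 mm above the origin; round collar, 40 mm in diameter, from 50 to 56 mm; round handle, 18 mm in diameter, from 56 to 130 mm (grip it round about 93 mm).
- stand: Round aluminium stand, 62 mm high, 60 mm in diameter (foot 72 mm), fixed to the bench, origin at the centre of its underside. The round hole in the middle of its top, 23 mm wide and 55 mm deep, takes the stem; the stylus then hangs on its collar, tip 12 mm above the bench, up to 7 mm off centre.
- switch_box: Grey box, 84 (x) x 150 (y) x 36 mm high, fixed to the bench, turned up to 0.3 rad. Origin at the centre of its underside; x points away from the robot. On its top four rocker switches (red, white, blue, black, in varying order) stand in a row along its y at 32 mm pitch; they turn with it.
- red_switch: The red switch. Origin on the box top (36 mm above the bench) under its middle; y along the row, x across it, away from the robot. Bezel 46 (x) x 27 x 4 mm high. Its rocker, 38 (x) x 20 mm, tips about y, 8 mm above the origin. The half at +x has the white bar and is raised when off: 13 mm out its surface is 15 mm above the origin when off, 9 mm when on. Others look alike.
- red_rocker (a joint): Red rocker's angle (rad): 0 = off (+x half raised), 0.44 = fully on (+x half down). It has no spring and stays where it is left; about 2 N at 13 mm from the middle turns it.
- white_rocker (a joint): White rocker's angle (rad): 0 = as set (off), grows to 0.44 as it is pressed over. Leave alone.
- blue_rocker (a joint): Blue rocker's angle (rad): 0 = as set (on, +x half down), grows to 0.44 as its -x half is pressed down. Leave alone.
- black_rocker (a joint): Black rocker's angle (rad): 0 = as set (on, +x half down), grows to 0.44 as its -x half is pressed down. Leave alone.

How it is judged:
On the way, in this order (a step that is already met when the one before it is completed fails the run):
1. the stylus is lifted out of its stand with the red rocker still off (z of stylus in the frame of stand above 0.055 m and value of joint red_rocker below 0.2 rad), for 0.1 s.
2. the red rocker is pressed fully on by the stylus, its tip on the red switch (value of joint red_rocker above 0.36 rad and contact force between stylus and red_switch above 0.2 N).
At the end, for the whole second after the job is handed in: The red rocker is on (at least 0.36 of 0.44 rad), the other three are within 0.12 rad of where they stood, and the stylus is at rest in its stand, upright within 10 degrees, its collar within 6 mm of the stand's top (value of joint red_rocker above 0.36 rad and value of joint each of white_rocker, blue_rocker, black_rocker below 0.12 rad and horizontal distance between stylus and stand below 0.014 m and z of stylus in the frame of stand below 0.018 m and angle between stylus's own z axis and vertical below 0.17 rad and linear speed of stylus below 0.03 m/s); the robot touches nothing.
It fails at once if another rocker is pressed over (value of joint any of white_rocker, blue_rocker, black_rocker above 0.15 rad).
It fails at once if the gripper or arm touches the red switch (contact force between any of the fingers, the arm and red_switch above 0.5 N).
It also fails if it takes over 45 s, if anything falls off the work surface, if the arm or the gripper's body presses on something with over 40 N, if the wrist force passes 120 N, or if a joint passes its speed limit or range.

ROBOT

A 7-joint arm with a two-finger parallel gripper is mounted at the origin on a cart in front of the work surface, level with it; the furniture and walls round the work are solid. World frame = base frame: x ahead of the robot, y to its left, z up, the work surface at z = 0. Lengths are in m, angles in rad, forces in N, time in s.
With the tool pointing down it reaches from about 0.35 to 0.9 m from the base axis. Payload 7.2 kg.
Tool frame: the origin (TCP) lies midway between the tips of the shut fingers; the grasp point (between the pads) lies 19 mm behind it; z points along the fingers, y is the line along which they close (so a half turn about z gives the same grasp; the last joint's range is limited). The gripper opens to 88 mm and grips with 3 to 60 N. Pads are 20 mm wide; open, the fingers measure 115 mm over their backs; the gripper's body (75 mm by 178 mm) begins 61 mm behind the grasp point.
Start: joints at [-1.36, 0.411, -0.013, 1.596, 0.006, 1.134, -0.082], TCP at [0.172, 0.601, 0.195] pointing down, gripper open.
Joint ranges: [-2.95, 2.95], [-0.29, 1.99], [-1.47, 1.44], [0.14, 2.54], [-1.03, 4.17], [0.13, 1.85], [-2.86, 2.86]. Speed limits (rad/s): [2.39, 2.39, 3.01, 3.01, 3.14, 3.14, 3.14].

INTERFACE

Orientations are given as a rotation vector (axis times angle).
In Python, from rig import manip gives the robot as it stands.
- The arm moves only by the tool jog_arm, never from a script. Its argument "deltas" is a list that holds one entry, the list of rows, each a list of 7 numbers: the shift along the tool's x, y, z in m, then the turn, a rotation vector about the tool's x, y, z in degrees, then the closure, from 0 (fully open) to 1 (shut). A call has 1 to 12 rows; each row is the pose to reach, as a shift and turn from the pose commanded when the call began, along the tool's axes at that moment; what a row does not reach only later rows make up. A row lasts 1/10 s, in which the tool goes at most 50 mm and 8.59 degrees, less where a joint would pass 70% of its speed; a pose out of reach is approached as far as the arm can. A call with a gripper value outside its range is refused whole. The fingers move at their own pace and stop on an object; the grip force is fixed at half the most. Time passes only in rows, so rows that repeat a pose let the fingers close. It gives the time, the measured TCP pose, the force, the opening and the grip force at its end, in the units of the state.
- manip.get_obs(): the state, without advancing time (a new reading comes with each control period).
- manip.camera(name): name is "scene" or "top" or "wrist"; returns a dict with "frame" (384x512x3 uint8, red, green, blue), "mtx" (3x3 intrinsics, pixels), "R" (3x3) and "t" (3): a world point X has camera coordinates R X + t. Camera axes: x right, y down, z forward; pixel columns grow to the right and rows downward; lengths in m; the calibration is good to about 2 mm. A picture is of the moment at which its call begins. There is no depth.
- manip.job_done(): hands the job in; it is judged then, once.
The state is a dict: "t": time; "joint_pos": joint angles; "qvel": joint speeds; "effort": joint torques, N m; "ee_pos": TCP position; "eef_rot": TCP orientation; "ft_force": force on the tool from outside, world axes, zero at the start; "wrist_torque": the same for the moment, N m; "width": opening from 0.0 (shut) to 1.0 (fully open); "grasp_force": force on a finger pad.
Only numpy, scipy, OpenCV 4.12 (cv2) and the standard library are available. Lean on these libraries where they do the work, as an engineer would, in place of code of your own. Each camera call takes 0.05 s, during which the arm holds its last target. There are 200 camera calls.

## Working session

There is one attempt and no reset: what is moved stays moved. The work goes in short steps, Python scripts to look and compute and a tool call to move; the robot and the scene stay as the last step left them, time stands still between calls to the robot, and variables do not carry over. Pictures are saved under pics/ and viewed, at most 10 in all, crops included, and the job is handed in when it is done.

Besides the shell and the picture viewer there is one more tool, called after ">>>" as name(argument=value, ...), one argument or row to a line, values as JSON. jog_arm: Moves the arm, as the interface text tells. Its arguments: {"type":"object","properties":{"deltas":{"type":"array"}},"required":["deltas"]}

```bash
mkdir -p pics; ls; python3 - <<'E'
from rig import manip
import cv2,numpy as np
o=manip.get_obs();print(o)
for n in("scene","top"):
    c=manip.camera(n);cv2.imwrite(f"pics/{n}0.png",c["frame"][:,:,::-1]);np.savez(f"pics/{n}0.npz",**c);print(n,c["mtx"],c["R"],c["t"])
a=cv2.imread("pics/scene0.png");b=cv2.imread("pics/top0.png")
E
```

```text
pics
{'t': 0.0, 'joint_pos': array([-1.36017669,  0.41188649, -0.01271063,  1.59704287,  0.00563454,
        1.13428975, -0.08219791]), 'qvel': array([ 0.00194413, -0.00086924,  0.00035868, -0.00100239, -0.0013764 ,
        0.00272767,  0.00012441]), 'effort': array([ 2.09965065e-04, -5.87957525e+01,  6.41859155e-01, -2.91067046e+01,
       -5.37396851e-02,  1.84390013e-02,  1.33274157e-04]), 'ee_pos': array([0.17191857, 0.60032079, 0.19431797]), 'eef_rot': array([-4.36478407e-01, -3.11104502e+00,  2.49584911e-03]), 'ft_force': array([ 0.3339856 ,  0.3352358 , -0.41621889]), 'wrist_torque': array([ 0.00142666, -0.00226073,  0.02017391]), 'grasp_force': 0.0, 'width': 0.9984742323188561}
scene [[439.87562745   0.         261.1391733 ]
 [  0.         439.87562745 188.27067472]
 [  0.           0.           1.        ]] [[ 8.74645744e-01 -4.84762519e-01  3.49062893e-04]
 [-2.00033013e-01 -3.61570636e-01 -9.10633554e-01]
 [ 4.41567226e-01  7.96411938e-01 -4.13214725e-01]] [-0.35903136  0.21305551  0.5215689 ]
top [[408.9442046    0.         254.91696851]
 [  0.         408.9442046  196.69875633]
 [  0.           0.           1.        ]] [[ 0.00468079 -0.99914038  0.04118981]
 [-0.98577223 -0.01153125 -0.16769058]
 [ 0.1680214  -0.03981885 -0.98497882]] [0.13034867 0.51513391 0.8470934 ]
```

View pics/top0.png

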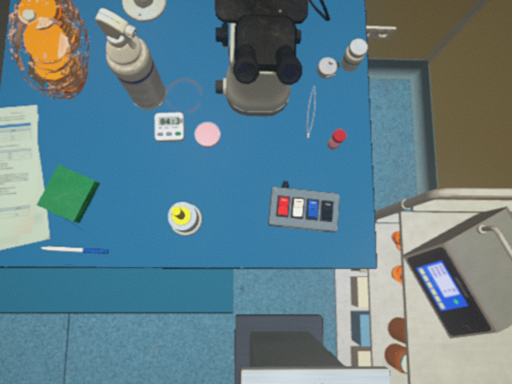

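View pics/scene0.png

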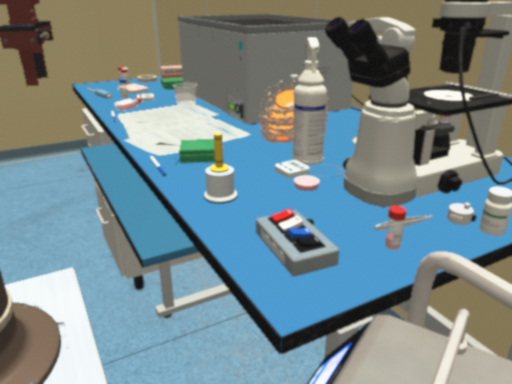

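The top view shows the stand with the yellow stylus at about (183,215), and the box at about (304,209). The rockers read red (283,206), white (298), blue (313), black (327). In the scene view the handle spans about (218,135) to (218,170) and the red rocker is at (283,216).

```bash
cat > h.py <<'E'
import numpy as np,cv2
from rig import manip
def load(n): return dict(np.load(f"pics/{n}.npz"))
def ray(c,p):
    d=c["R"].T@np.linalg.inv(c["mtx"])@np.array([p[0],p[1],1.]);return -c["R"].T@c["t"],d
def onz(c,p,z):
    o,d=ray(c,p);return o+d*(z-o[2])/d[2]
def tri(c1,p1,c2,p2):
    o,d=ray(c1,p1);q,e=ray(c2,p2)
    s=np.linalg.lstsq(np.c_[d,-e],q-o,rcond=None)[0];a=o+d*s[0];b=q+e*s[1];return (a+b)/2,np.linalg.norm(a-b)
def proj(c,X):
    x=c["mtx"]@(c["R"]@np.array(X)+c["t"]);return x[:2]/x[2]
def mask(c,lo,hi,roi=None):
    m=cv2.inRange(cv2.cvtColor(c["frame"],cv2.COLOR_RGB2HSV),np.array(lo),np.array(hi))
    if roi:
        k=np.zeros_like(m);k[roi[1]:roi[3],roi[0]:roi[2]]=1;m*=k
    return m
def blob(m):
    n,l,s,ce=cv2.connectedComponentsWithStats(m);i=1+s[1:,4].argmax();return s[i],ce[i],l==i
E
python3 - <<'E'
from h import *
t=load("top0");s=load("scene0")
for c,r in((t,(160,190,210,240)),(s,(195,120,245,205))):
    st,ce,l=blob(mask(c,(20,120,90),(35,255,255),r));print("yellow",st,ce)
    ys,xs=np.nonzero(l)
    for y in range(ys.min(),ys.max()+1):print(y,xs[ys==y].min(),xs[ys==y].max(),end='; ')
    print()
# box
m=mask(t,(0,0,60),(179,60,200),(262,180,345,238));st,ce,l=blob(m)
cn=max(cv2.findContours(l.astype(np.uint8),0,2)[0],key=cv2.contourArea)
print(cv2.minAreaRect(cn)); bx=cv2.boxPoints(cv2.minAreaRect(cn))
for p in bx: print(p,onz(t,p,.036).round(4))
st,ce,l=blob(mask(t,(0,150,100),(8,255,255),(268,185,345,238))|mask(t,(172,150,100),(179,255,255),(268,185,345,238)));print("red",st,ce,onz(t,ce,.046))
st,ce2,l=blob(mask(s,(0,150,60),(8,255,255),(260,200,310,235))|mask(s,(172,150,60),(179,255,255),(260,200,310,235)));print("redS",st,ce2,tri(t,ce,s,ce2))
# stand at base: light blob top view
f=cv2.resize(np.hstack([t["frame"][180:250,150:220],t["frame"][180:250,262:345]]),None,fx=5,fy=5,interpolation=2)
cv2.imwrite("pics/crop1.png",f[:,:,::-1])
E
```

```text
yellow [172 207  19  18 273] [180.44688645 215.00732601]
207 174 184; 208 173 186; 209 172 187; 210 172 188; 211 172 188; 212 172 189; 213 172 189; 214 172 189; 215 172 190; 216 172 190; 217 172 189; 218 173 189; 219 173 189; 220 173 188; 221 174 187; 222 175 187; 223 177 185; 224 179 183; 
yellow [211 134  17  38 301] [218.05315615 155.45847176]
134 215 220; 135 215 220; 136 215 220; 137 215 220; 138 215 220; 139 215 220; 140 215 220; 141 215 220; 142 215 220; 143 215 220; 144 215 220; 145 215 220; 146 215 220; 147 215 220; 148 215 220; 149 215 220; 150 215 220; 151 214 220; 152 214 221; 153 214 221; 154 214 221; 155 214 221; 156 214 221; 157 214 221; 158 215 221; 159 215 221; 160 215 221; 161 216 221; 162 216 221; 163 216 221; 164 216 223; 165 213 225; 166 212 226; 167 211 227; 168 211 227; 169 211 226; 170 212 225; 171 216 220; 
((304.1128845214844, 206.27996826171875), (68.46528625488281, 44.211246490478516), 6.115503787994385)
[267.72006 224.61288] [0.454  0.1064 0.036 ]
[272.43002 180.65323] [0.5512 0.0959 0.036 ]
[340.5057  187.94705] [ 0.5367 -0.0549  0.036 ]
[335.79575 231.90671] [ 0.4395 -0.0416  0.036 ]
red [278 197  11  18 161] [282.88198758 205.95031056] [0.49363829 0.07431963 0.046     ]
redS [272 211  21  12 139] [281.17266187 216.07194245] (array([0.49338145, 0.07430931, 0.04204157]), np.float64(0.0018579354417769267))
```

View pics/crop1.png

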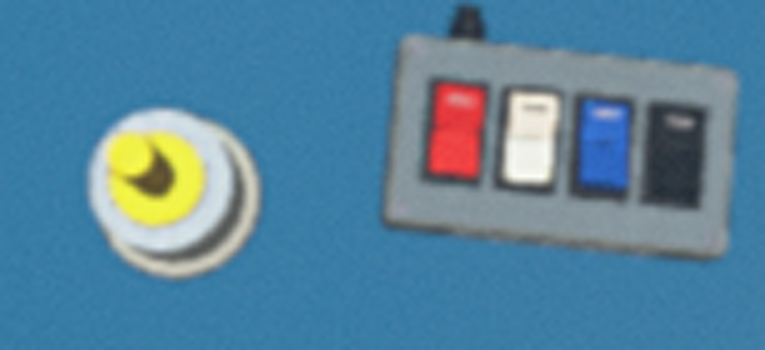

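The crop shows the handle top at about (176,211), the collar disc centre at about (181,216), and the rocker bars on the far halves. The red rocker is at the left end of the row, with no neighbour on its left.

```bash
python3 - <<'E'
from h import *
t=load("top0");s=load("scene0")
print("top",onz(t,(176,211.4),.142),tri(t,(176,211.4),s,(217.7,135.5)))
print("collar",onz(t,(181.3,216),.068),tri(t,(181.3,216),s,(218.9,167.7)))
m=mask(t,(0,0,150),(179,110,255),(160,190,210,240))
# bezels / rocker row for yaw
R=(268,185,345,238)
pts=[]
for nm,lo,hi in(("red",(0,150,100),(8,255,255)),("white",(5,0,205),(40,90,255)),("blue",(112,150,60),(130,255,255))):
    st,ce,l=blob(mask(t,lo,hi,R)); X=onz(t,ce,.046);print(nm,st,ce,X.round(4));pts.append(X)
o=manip.get_obs();from scipy.spatial.transform import Rotation as Ro
print(Ro.from_rotvec(o["eef_rot"]).as_matrix().round(3))
E
```

```text
top [0.46681054 0.28803168 0.142     ] (array([0.46812868, 0.28889248, 0.1352678 ]), np.float64(0.0009222192026717058))
collar [0.46707218 0.28807996 0.068     ] (array([0.46777163, 0.2884676 , 0.06446371]), np.float64(0.0005841133670698575))
red [279 205   8  10  41] [282.51219512 209.63414634] [0.4856 0.0752 0.046 ]
white [293 199  10  17 137] [297.56934307 207.18248175] [0.4913 0.0425 0.046 ]Traceback (most recent call last):
  File "<stdin>", line 10, in <module>
  File "h.py", line 19, in blob
    n,l,s,ce=cv2.connectedComponentsWithStats(m);i=1+s[1:,4].argmax();return s[i],ce[i],l==i
                                                     ~~~~~~~~~~~~~~^^
ValueError: attempt to get argmax of an empty sequence
```

```bash
cat > d.py <<'E'
import sys,numpy as np
from rig import manip
from scipy.spatial.transform import Rotation as Ro
o=manip.get_obs();R=Ro.from_rotvec(o["eef_rot"]).as_matrix()
print("tilt/yaw",R.round(3).tolist(),"t",o["t"],"at",o["ee_pos"].round(4))
X=np.array(list(map(float,sys.argv[1:4])));print("delta",(R.T@(X-o["ee_pos"])).round(4))
E
python3 d.py .467 .288 .195
```

```text
tilt/yaw [[-0.961, 0.275, -0.0], [0.275, 0.961, -0.001], [-0.0, -0.001, -1.0]] t 0.1 at [0.1719 0.6004 0.1944]
delta [-3.696e-01 -2.191e-01 -2.000e-04]
```

>>> jog_arm(
  deltas=[
    [[-0.037, -0.022, 0, 0, 0, 0, 0], [-0.074, -0.044, 0, 0, 0, 0, 0], [-0.111, -0.066, 0, 0, 0, 0, 0], [-0.148, -0.088, 0, 0, 0, 0, 0], [-0.185, -0.11, 0, 0, 0, 0, 0], [-0.222, -0.132, 0, 0, 0, 0, 0], [-0.259, -0.154, 0, 0, 0, 0, 0], [-0.296, -0.176, 0, 0, 0, 0, 0], [-0.333, -0.198, 0, 0, 0, 0, 0], [-0.36, -0.214, 0, 0, 0, 0, 0], [-0.37, -0.219, 0, 0, 0, 0, 0], [-0.37, -0.219, 0, 0, 0, 0, 0]],
  ],
)

```text
t: 1.3
ee_pos: [0.4682, 0.2873, 0.1949]
eef_rot: [-0.441, -3.11, 0.001]
ft_force: [-0.4, -0.5, -0.1]
width: 1.001
grasp_force: 0.0
```

```bash
python3 d.py .467 .288 .086; python3 - <<'E'
from h import *
c=manip.camera("wrist");np.savez("pics/w1.npz",**c);cv2.imwrite("pics/w1.png",c["frame"][:,:,::-1])
print(proj(c,(.467,.288,.142)),proj(c,(.467,.288,.068)),-c["R"].T@c["t"])
E
```

```text
tilt/yaw [[-0.961, 0.278, -0.0], [0.278, 0.961, -0.0], [0.0, -0.001, -1.0]] t 1.3 at [0.4682 0.2873 0.1949]
delta [0.0013 0.0004 0.1089]
[254.9736222  201.73661263] [255.18608557 181.91009892] [0.40457343 0.30682101 0.38459074]
```

View pics/w1.png

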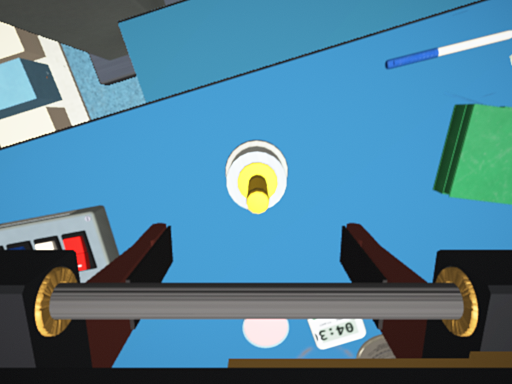

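The handle top is at (258,202) and the collar at about (257,180), midway between the open fingers. I'm descending and closing.

>>> jog_arm(
  deltas=[
    [[0.001, 0, 0.02, 0, 0, 0, 0], [0.001, 0, 0.045, 0, 0, 0, 0], [0.001, 0, 0.07, 0, 0, 0, 0], [0.001, 0, 0.09, 0, 0, 0, 0], [0.001, 0, 0.103, 0, 0, 0, 0], [0.001, 0, 0.109, 0, 0, 0, 0], [0.001, 0, 0.109, 0, 0, 0, 0], [0.001, 0, 0.109, 0, 0, 0, 1], [0.001, 0, 0.109, 0, 0, 0, 1], [0.001, 0, 0.109, 0, 0, 0, 1], [0.001, 0, 0.109, 0, 0, 0, 1], [0.001, 0, 0.109, 0, 0, 0, 1]],
  ],
)

```text
t: 2.55
ee_pos: [0.4666, 0.2888, 0.0864]
eef_rot: [0.437, 3.111, 0.0]
ft_force: [0.0, 0.2, 0.3]
width: 0.583
grasp_force: 0.0
```

>>> jog_arm(
  deltas=[
    [[0, 0, 0, 0, 0, 0, 1], [0, 0, 0, 0, 0, 0, 1], [0, 0, 0, 0, 0, 0, 1]],
  ],
)

```text
t: 2.85
ee_pos: [0.4665, 0.2888, 0.0861]
eef_rot: [-0.437, -3.111, -0.0]
ft_force: [0.3, 1.2, 0.5]
width: 0.309
grasp_force: 0.0
```

>>> jog_arm(
  deltas=[
    [[0, 0, 0, 0, 0, 0, 1], [0, 0, 0, 0, 0, 0, 1], [0, 0, 0, 0, 0, 0, 1], [0, 0, 0, 0, 0, 0, 1], [0, 0, 0, 0, 0, 0, 1]],
  ],
)

```text
t: 3.35
ee_pos: [0.4665, 0.2887, 0.0861]
eef_rot: [-0.437, -3.111, 0.0]
ft_force: [0.4, 0.1, -1.6]
width: 0.204
grasp_force: 30.0
```

Gripped (18 mm opening, 30 N). Next is the lift.

>>> jog_arm(
  deltas=[
    [[0, 0, -0.01, 0, 0, 0, 1], [0, 0, -0.03, 0, 0, 0, 1], [0, 0, -0.05, 0, 0, 0, 1], [0, 0, -0.07, 0, 0, 0, 1], [0, 0, -0.09, 0, 0, 0, 1], [0, 0, -0.1, 0, 0, 0, 1], [0, 0, -0.1, 0, 0, 0, 1], [0, 0, -0.1, 0, 0, 0, 1]],
  ],
)

```text
t: 4.15
ee_pos: [0.4662, 0.2886, 0.1857]
eef_rot: [-0.436, -3.111, 0.0]
ft_force: [-0.4, 0.5, -0.9]
width: 0.203
grasp_force: 30.0
```

```bash
python3 d.py .507 .073 .186; python3 - <<'E'
from h import *
for n in("scene","top"):
    c=manip.camera(n);np.savez(f"pics/{n}1.npz",**c);cv2.imwrite(f"pics/{n}1.png",c["frame"][:,:,::-1])
f=cv2.resize(c["frame"][180:245,262:345],None,fx=5,fy=5,interpolation=2)
s=load("scene1");g=cv2.resize(s["frame"][60:220,165:265],None,fx=2.03,fy=2.03,interpolation=2)[:325]
cv2.imwrite("pics/crop2.png",np.hstack([f,g])[:,:,::-1])
E
```

```text
tilt/yaw [[-0.961, 0.275, -0.0], [0.275, 0.961, -0.0], [0.0, -0.0, -1.0]] t 4.15 at [0.4662 0.2886 0.1857]
delta [-0.0986 -0.1961 -0.0002]
```

View pics/crop2.png

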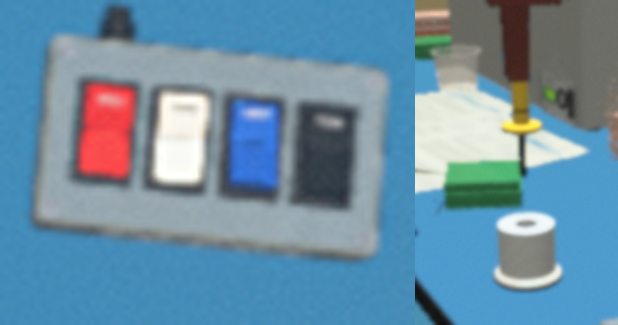

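The stylus hangs straight in the gripper, with its tip at scene pixel (217.7,145.7). In the top view the red bezel centre is at about (283,206.4) and its bar at (284,199.6).

```bash
python3 - <<'E'
from h import *
t=load("top1");s=load("scene1")
k=np.array([262,180])
for q in((80,80),(137,85),(130,185),(72,178),(104.75,132),(297,104),(353,107),(347,207),(290,201),(322,155)): print(q,onz(t,np.array(q)/5+k-.4,.040).round(4)[:2])
print("bar",onz(t,(283.6,199.2),.052))
print("tip pred",proj(s,(.4662,.2886,.112)),"stand top centre",onz(s,(219.7,170.8),.062))
m=mask(t,(0,0,150),(179,70,255),(155,180,215,245));st,ce,l=blob(m);print(st,ce)
E
```

```text
(80, 80) [0.5172 0.0851]
(137, 85) [0.5153 0.0601]
(130, 185) [0.4714 0.0636]
(72, 178) [0.4742 0.0887]
(104.75, 132) [0.4944 0.0744]
(297, 104) [ 0.5077 -0.01  ]
(353, 107) [ 0.5066 -0.0346]
(347, 207) [ 0.4627 -0.0308]
(290, 201) [ 0.4651 -0.006 ]
(322, 155) [ 0.4853 -0.0205]
bar [0.50741636 0.07333161 0.052     ]
tip pred [217.13437788 146.48447681] stand top centre [0.46480881 0.27722874 0.062     ]
[210 194   2   1   2] [210.5 194. ]
```

>>> jog_arm(
  deltas=[
    [[-0.01, -0.02, 0, 0, 0, 0, 1], [-0.025, -0.05, 0, 0, 0, 0, 1], [-0.04, -0.08, 0, 0, 0, 0, 1], [-0.055, -0.11, 0, 0, 0, 0, 1], [-0.07, -0.14, 0, 0, 0, 0, 1], [-0.085, -0.17, 0, 0, 0, 0, 1], [-0.094, -0.187, 0, 0, 0, 0, 1], [-0.0985, -0.196, 0, 0, 0, 0, 1], [-0.0985, -0.196, 0.01, 0, 0, 0, 1], [-0.0985, -0.196, 0.03, 0, 0, 0, 1], [-0.0985, -0.196, 0.045, 0, 0, 0, 1], [-0.0985, -0.196, 0.045, 0, 0, 0, 1]],
  ],
)

```text
t: 5.45
ee_pos: [0.5051, 0.0746, 0.1384]
eef_rot: [-0.433, -3.107, 0.002]
ft_force: [0.1, 0.8, -1.6]
width: 0.195
grasp_force: 30.0
```

```bash
python3 d.py .507 .073 .119; python3 - <<'E'
from h import *
c=manip.camera("scene");np.savez("pics/scene2.npz",**c);x=proj(c,(.507,.073,.067));print(x, proj(c,(.5073,.0732,.051)))
w=manip.camera("wrist");np.savez("pics/w2.npz",**w);print(proj(w,(.507,.073,.067)),proj(w,(.5073,.0732,.051)))
u,v=x.astype(int)-40
g=cv2.resize(c["frame"][v:v+80,u:u+80],(400,400),interpolation=2);f=cv2.resize(w["frame"][80:280,150:350],(400,400));print(u,v)
cv2.imwrite("pics/crop3.png",np.hstack([g,f])[:,:,::-1])
E
```

```text
tilt/yaw [[-0.962, 0.273, -0.005], [0.273, 0.962, -0.001], [0.004, -0.002, -1.0]] t 5.45 at [0.5051 0.0746 0.1384]
delta [-0.0023 -0.001   0.0194]
[288.94674709 202.0082352 ] [288.79135087 210.00007751]
[253.34708704 198.81977545] [253.82179889 194.46009782]
248 162
```

View pics/crop3.png

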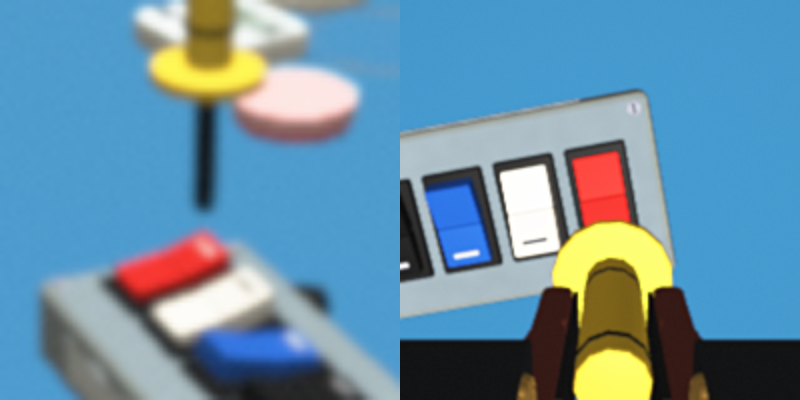

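The tip at scene pixel (288.8,203.6) is above the red bar half. The wrist view shows the stylus lined up with the red column and clear of white. I'll let the arm settle before pressing.

>>> jog_arm(
  deltas=[
    [[0, 0, 0, 0, 0, 0, 1], [0, 0, 0, 0, 0, 0, 1], [0, 0, 0, 0, 0, 0, 1]],
  ],
)

```text
t: 5.85
ee_pos: [0.5076, 0.0735, 0.1417]
eef_rot: [0.436, 3.11, 0.001]
ft_force: [-0.0, 0.5, -1.0]
width: 0.2
grasp_force: 30.0
```

```bash
python3 d.py .507 .073 .119; python3 - <<'E'
from h import *
c=manip.camera("scene");np.savez("pics/scene3.npz",**c)
k=(c["frame"].max(2)<70).astype(np.uint8)*255;k[:185]=0;k[208:]=0;k[:,:280]=0;k[:,300:]=0
ys,xs=np.nonzero(k)
for y in range(184,208):
    if (ys==y).any(): print(y,xs[ys==y].min(),xs[ys==y].max(),end="; ")
P=manip.get_obs()["ee_pos"];print(proj(c,P-[0,0,.074]),proj(c,P-[0,0,.03]))
E
```

```text
tilt/yaw [[-0.961, 0.275, 0.001], [0.275, 0.961, 0.0], [-0.001, 0.001, -1.0]] t 5.85 at [0.5076 0.0735 0.1417]
delta [ 0.0005 -0.0006  0.0227]
185 290 291; 186 290 291; 187 290 291; 188 290 291; 189 290 291; 190 290 291; 191 290 291; 192 290 291; 193 290 291; 194 290 291; 195 290 291; 196 290 291; 197 290 291; 198 290 291; 199 290 291; 200 290 290; [289.08160794 201.54566153] [289.76073869 178.61264299]
```

>>> jog_arm(
  deltas=[
    [[0, 0, 0.006, 0, 0, 0, 1], [0, 0, 0.011, 0, 0, 0, 1], [0, 0, 0.014, 0, 0, 0, 1], [0, 0, 0.017, 0, 0, 0, 1], [0, 0, 0.019, 0, 0, 0, 1], [0, 0, 0.021, 0, 0, 0, 1], [0, 0, 0.0225, 0, 0, 0, 1], [0, 0, 0.0235, 0, 0, 0, 1], [0, 0, 0.0245, 0, 0, 0, 1], [0, 0, 0.0245, 0, 0, 0, 1], [0, 0, 0.0245, 0, 0, 0, 1]],
  ],
)

```text
t: 7.0
ee_pos: [0.5081, 0.0733, 0.1176]
eef_rot: [0.436, 3.109, 0.001]
ft_force: [0.4, -0.7, 6.6]
width: 0.198
grasp_force: 30.0
```

>>> jog_arm(
  deltas=[
    [[0, 0, 0.001, 0, 0, 0, 1], [0, 0, 0.002, 0, 0, 0, 1], [0, 0, 0.002, 0, 0, 0, 1], [0, 0, 0.002, 0, 0, 0, 1]],
  ],
)

```text
t: 7.4
ee_pos: [0.5092, 0.0733, 0.117]
eef_rot: [0.436, 3.107, 0.003]
ft_force: [-1.2, -2.0, 19.2]
width: 0.2
grasp_force: 30.0
```

The force rose to about 20 N with almost no travel, so the rocker is at its stop. I'm lifting to check.

>>> jog_arm(
  deltas=[
    [[0, 0, -0.01, 0, 0, 0, 1], [0, 0, -0.03, 0, 0, 0, 1], [0, 0, -0.05, 0, 0, 0, 1], [0, 0, -0.065, 0, 0, 0, 1], [0, 0, -0.07, 0, 0, 0, 1], [0, 0, -0.07, 0, 0, 0, 1], [0, 0, -0.07, 0, 0, 0, 1], [0, 0, -0.07, 0, 0, 0, 1]],
  ],
)

```text
t: 8.2
ee_pos: [0.5066, 0.0731, 0.1837]
eef_rot: [-0.436, -3.11, 0.001]
ft_force: [0.0, 0.6, -0.3]
width: 0.198
grasp_force: 30.0
```

```bash
python3 d.py .4665 .2887 .186; python3 - <<'E'
from h import *
c=manip.camera("scene");np.savez("pics/scene4.npz",**c)
P=manip.get_obs()["ee_pos"];print(proj(c,P-[0,0,.074]))
g=cv2.resize(c["frame"][140:260,240:360],(600,600),interpolation=2)
cv2.imwrite("pics/crop4.png",g[:,:,::-1])
E
```

```text
tilt/yaw [[-0.961, 0.275, -0.002], [0.275, 0.961, -0.0], [0.001, -0.001, -1.0]] t 8.2 at [0.5066 0.0731 0.1837]
delta [ 0.0979  0.1962 -0.0024]
[289.40670058 179.73538314]
```

View pics/crop4.png

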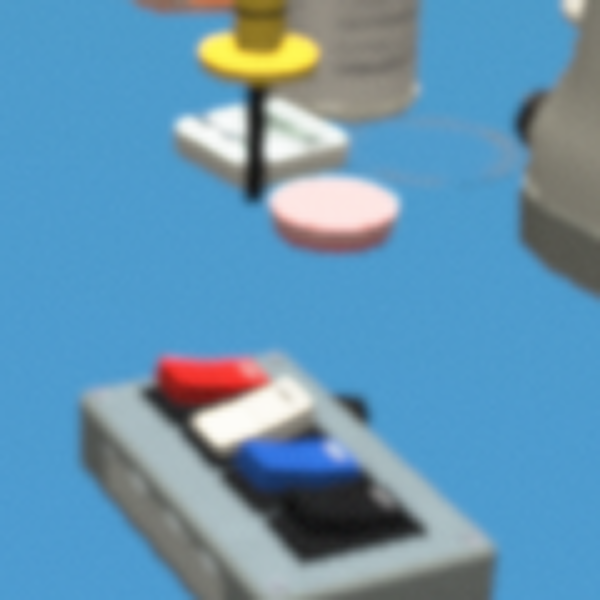

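Red is now tipped like blue, the other three are unchanged, and the tip at (290.6,179.4) is where it should be. Returning to the stand.

>>> jog_arm(
  deltas=[
    [[0.01, 0.02, -0.003, 0, 0, 0, 1], [0.025, 0.05, -0.003, 0, 0, 0, 1], [0.04, 0.08, -0.003, 0, 0, 0, 1], [0.055, 0.11, -0.003, 0, 0, 0, 1], [0.07, 0.14, -0.003, 0, 0, 0, 1], [0.085, 0.17, -0.003, 0, 0, 0, 1], [0.094, 0.187, -0.003, 0, 0, 0, 1], [0.098, 0.196, -0.003, 0, 0, 0, 1], [0.098, 0.196, -0.003, 0, 0, 0, 1], [0.098, 0.196, -0.003, 0, 0, 0, 1], [0.098, 0.196, -0.003, 0, 0, 0, 1]],
  ],
)

```text
t: 9.35
ee_pos: [0.4675, 0.287, 0.1876]
eef_rot: [0.44, 3.111, -0.001]
ft_force: [0.2, -0.1, -1.3]
width: 0.198
grasp_force: 30.0
```

```bash
python3 d.py .4665 .2887 .086; python3 - <<'E'
from h import *
c=manip.camera("scene");np.savez("pics/scene5.npz",**c)
P=manip.get_obs()["ee_pos"];print(proj(c,P-[0,0,.074]),proj(c,(.4665,.2887,.062)))
g=cv2.resize(c["frame"][120:220,170:270],(600,600),interpolation=2)
cv2.imwrite("pics/crop5.png",g[:,:,::-1])
E
```

```text
tilt/yaw [[-0.961, 0.277, 0.0], [0.277, 0.961, -0.001], [-0.0, -0.001, -1.0]] t 9.35 at [0.4675 0.287  0.1876]
delta [0.0015 0.0014 0.1016]
[217.97563973 145.81042598] [218.21278028 168.86773477]
```

View pics/crop5.png

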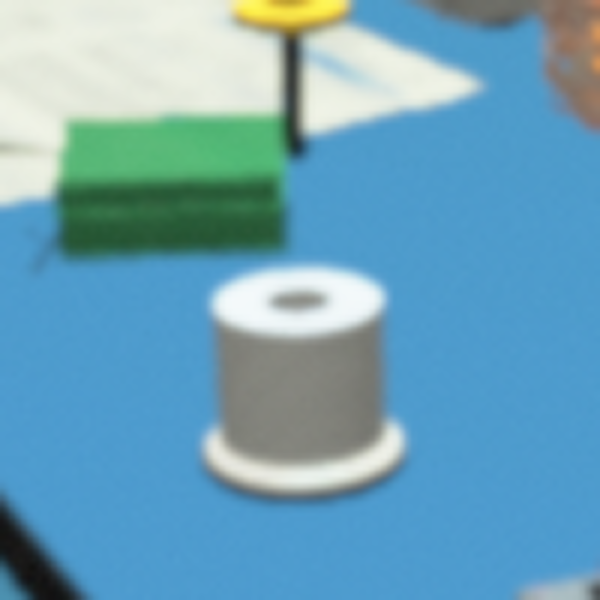

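The tip at (219.3,145.3) is above the hole centre at (219.7,170.2). The hole sits a few mm nearer the camera than where the stylus first stood, so I'll shift slightly that way while lowering.

>>> jog_arm(
  deltas=[
    [[0.0015, -0.0015, 0.01, 0, 0, 0, 1], [0.0015, -0.0015, 0.02, 0, 0, 0, 1], [0.0015, -0.0015, 0.035, 0, 0, 0, 1], [0.0015, -0.0015, 0.05, 0, 0, 0, 1], [0.0015, -0.0015, 0.065, 0, 0, 0, 1], [0.0015, -0.0015, 0.08, 0, 0, 0, 1], [0.0015, -0.0015, 0.09, 0, 0, 0, 1], [0.0015, -0.0015, 0.096, 0, 0, 0, 1], [0.0015, -0.0015, 0.099, 0, 0, 0, 1], [0.0015, -0.0015, 0.1, 0, 0, 0, 1], [0.0015, -0.0015, 0.1, 0, 0, 0, 1]],
  ],
)

```text
t: 10.5
ee_pos: [0.4653, 0.2878, 0.0879]
eef_rot: [0.437, 3.111, 0.001]
ft_force: [-0.5, -0.8, -0.8]
width: 0.201
grasp_force: 30.0
```

No contact on the way in, and it is nearly seated. I'm going down to the collar.

>>> jog_arm(
  deltas=[
    [[0, 0, 0.001, 0, 0, 0, 1], [0, 0, 0.0015, 0, 0, 0, 1], [0, 0, 0.002, 0, 0, 0, 1], [0, 0, 0.002, 0, 0, 0, 1]],
  ],
)

```text
t: 10.9
ee_pos: [0.4653, 0.2877, 0.0861]
eef_rot: [0.436, 3.111, 0.001]
ft_force: [-0.2, -0.5, 3.0]
width: 0.2
grasp_force: 30.0
```

The collar is on the stand. Releasing.

>>> jog_arm(
  deltas=[
    [[0, 0, 0, 0, 0, 0, 0], [0, 0, 0, 0, 0, 0, 0], [0, 0, 0, 0, 0, 0, 0], [0, 0, 0, 0, 0, 0, 0], [0, 0, 0, 0, 0, 0, 0], [0, 0, 0, 0, 0, 0, 0], [0, 0, 0, 0, 0, 0, 0], [0, 0, 0, 0, 0, 0, 0]],
  ],
)

```text
t: 11.7
ee_pos: [0.4651, 0.2876, 0.0856]
eef_rot: [-0.437, -3.111, -0.0]
ft_force: [-0.4, 0.9, -0.2]
width: 0.884
grasp_force: 0.0
```

>>> jog_arm(
  deltas=[
    [[0, 0, -0.01, 0, 0, 0, 0], [0, 0, -0.03, 0, 0, 0, 0], [0, 0, -0.05, 0, 0, 0, 0], [0, 0, -0.08, 0, 0, 0, 0], [0, 0, -0.11, 0, 0, 0, 0], [0, 0, -0.13, 0, 0, 0, 0], [0, 0, -0.15, 0, 0, 0, 0], [0, 0, -0.15, 0, 0, 0, 0], [0, 0, -0.15, 0, 0, 0, 0]],
  ],
)

```text
t: 12.6
ee_pos: [0.4651, 0.2876, 0.236]
eef_rot: [0.436, 3.111, 0.001]
ft_force: [0.2, 0.3, -0.5]
width: 0.998
grasp_force: 0.0
```

```bash
python3 - <<'E'
from h import *
c=manip.camera("scene");g=cv2.resize(c["frame"][120:260,190:350],(800,600)[:2],interpolation=2)
cv2.imwrite("pics/crop6.png",g[:,:,::-1])
E
```

```text
(no output)
```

View pics/crop6.png

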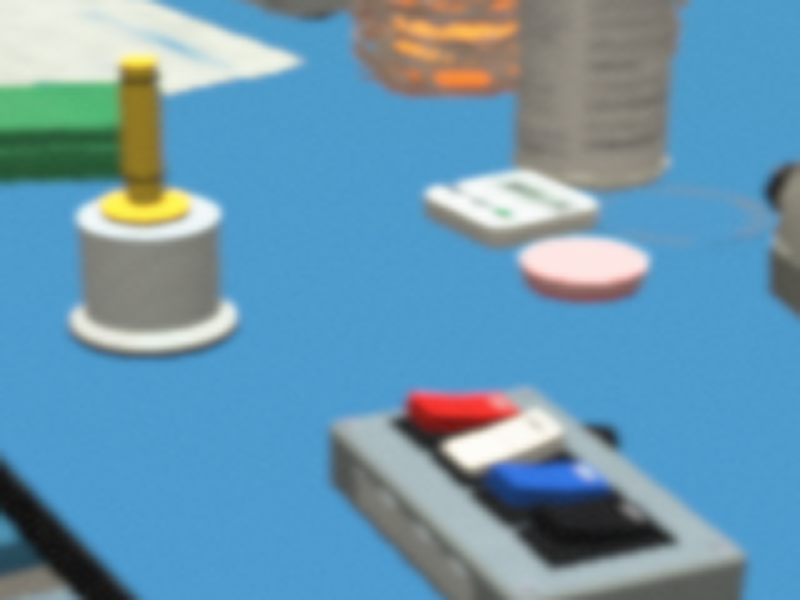

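The stylus stands upright with its collar seated at crop (146,205). Red at (460,410) is tipped over, and the gripper is clear.

```bash
python3 -c "
from rig import manip
print(manip.job_done())"
```

```text
the job is handed in; nothing more can be done
None
```

I switched the red rocker on with the stylus tip, put the stylus back upright in its stand and let go; the final picture shows the other three rockers unchanged, and the job was handed in with no verdict returned.

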